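# Unclip the charged battery pack in the casting workshop

### The arm

A 7-joint arm with a two-finger parallel gripper is mounted at the origin on the work surface. World frame = base frame: x ahead of the robot, y to its left, z up, the work surface at z = 0. Lengths are in mm, angles in degrees, forces in N, time in s.
With the tool pointing down it reaches from about 350 to 775 mm from the base axis. Payload 3.1 kg.
Tool frame: the origin (TCP) lies at the very end of the fingers, on their centre line; the grasp point (between the pads) lies 19 mm behind it; z points along the fingers, y is the line along which they close (so a half turn about z gives the same grasp; the last joint's range is limited). The gripper opens to 85 mm and grips with 20 to 120 N. Pads are 22 mm wide; open, the fingers measure 114 mm over their backs; the gripper's body (76 mm by 85 mm) begins 54 mm behind the grasp point. The pads swing forward as they close: fully open they stand 13 mm farther back than shut.
Start: joints at [69.861, 17.813, 0.802, 86.603, -0.252, 75.585, -1.558], TCP at [167.71, -523.823, 231.304] pointing down, gripper open.
Joint ranges: [-154.91, 154.91], [-16.99, 109.72], [-72.82, 74.43], [7.12, 147.25], [-82.49, 262.49], [11.32, 116.49], [-174.64, 174.64]. Speed limits (degrees/s): [159.86, 159.86, 180, 180, 180, 180, 180].

### API

Orientations are given as a 3x3 rotation matrix whose columns are the frame's x, y, z axes.
In Python, from rig import status, cams, order gives the robot as it stands.
- The arm moves only by the tool apply_moves, never from a script. Its argument "commands" is one flat list of numbers, 5 for each row, row after row: the opening, from 0 (shut) to 1 (fully open), then the shift along the tool's x, y, z in m, then the turn about the tool's z in rad. In form: [jaw, dx, dy, dz, spin, jaw, dx, dy, dz, spin, ...]. A call has exactly 10 rows; each row is the pose to reach, as a shift and turn from the pose commanded when the call began, along the tool's axes at that moment; what a row does not reach only later rows make up. A row lasts 1/12 s, in which the tool goes at most 41.7 mm and 7.16 degrees, less where a joint would pass 70% of its speed; a pose out of reach is approached as far as the arm can. A call with a gripper value outside its range is refused whole. The fingers move at their own pace and stop on an object; "force" is the grip in N (left out, the last holds). Time passes only in rows, so rows that repeat a pose let the fingers close, or fill a call up. It gives the time, the measured TCP pose, the force, the opening and the grip force at its end, in the units of the state.
- status.read_state(): the state, without advancing time (a new reading comes with each control period).
- cams.camera(name): name is "scene" or "side" or "wrist"; returns the picture (400x640x3 uint8, red, green, blue); there is no depth.
- cams.camera_model(name): a dict with "K" (3x3 intrinsics, pixels), "dist" ([k1, k2, p1, p2, k3] as OpenCV has them; the pictures are not rectified), "world_from_camera" (4x4, takes a point from camera to world coordinates); the wrist camera has in their place "tool_from_camera" (4x4, takes a point from camera to tool coordinates, whose origin is the TCP and whose axes are the flange's). Camera axes: x right, y up, looking along -z (the intrinsics and any distortion apply to the point x, -y, -z); pixel columns grow to the right and rows downward; lengths in mm; the calibration is good to about 2 mm. A picture is of the moment at which its call begins: read the wrist's pose just before it. camera_model takes no time and is no camera call.
- order.hand_in(): hands the job in; it is judged then, once.
The state is a dict: "time_s": time; "joints": joint angles; "qvel": joint speeds; "effort": joint torques, N m; "tcp_pos": TCP position; "eef_rot": TCP orientation; "ft_force": force on the tool from outside, world axes, zero at the start; "wrist_torque": the same for the moment, N m; "width": opening from 0.0 (shut) to 1.0 (fully open); "finger_force": force on a finger pad.
Only numpy, scipy, OpenCV 4.12 (cv2) and the standard library are available. Lean on these libraries where they do the work, as an engineer would, in place of code of your own. Each camera call takes 0.05 s, during which the arm holds its last target. There are 200 camera calls.

### The job

Take the dust cover off the battery charger and leave it sitting level on the post of the empty modelling stand, let go. Then pinch the two side catches of the battery pack together with the fingers, lift the pack straight up out of the charger, and finish while still holding it by its pinched catches, upright and still, with its underside about 8 cm or more above the charger's top. Do not knock the other things on the bench about.

Things in the scene. Friction and masses are not known exactly. Their poses are not given: they have to be found in the camera images.
- dock: Battery charger, a dark steel box fixed to the bench, 190 (x) x 150 (y) x 62 mm high, vent slots on its -x face. Origin: centre of its underside, z up. A well 40 mm deep in the middle of its top (floor 22 mm above the bench) guides the battery pack with about 1.5 mm of play; lips on the well's +y and -y sides hold down the teeth of the pack's catches.
- pack: Battery pack, black plastic, about 0.42 kg, 72 (x) x 40 (y) x 95 mm high, upright in the charger's well, axes as the charger's; hidden by the cover at first. Origin: centre of its underside, z up. Seated, its underside is 22 mm above the bench; its top 55 mm stand above the charger. Grey catches on its +y and -y faces; only with both pressed does it come straight up; 40 mm of lift frees it.
- pack_pinch (a point): Point midway between the pack's catches, 75 mm above its underside (35 mm above the charger's top when seated): where the middle of the finger pads goes, fingers closing along the pack's y. Catch faces are flat, 28 mm wide (x), 46 to 86 mm above the pack's underside; 56 mm over both at rest, 44 mm fully pressed.
- catch_l (a joint): Sprung side catch on the pack's +y face: 0 = out (latched), grows inward to 0.006 m = fully pressed. About 2.5 N at rest to 5.5 N pressed; springs out again when let go. Its tooth clears the charger's lip at 4 mm (up to 5.5 mm with the pack's play); press it fully (a grip of 20 to 30 N does it) and keep it pressed.
- catch_r (a joint): The same catch on the pack's -y face, also 0 = out, 0.006 m = fully pressed inward.
- cover: Dust cover, grey plastic box open below, 0.22 kg, 104 (x) x 88 (y) x 66 mm, 4 mm thick (inside 96 x 80 x 62 mm), loose over the pack on the charger's top, within a few degrees of the charger's axes. On top an upright grip rib 60 mm long (x), 12 mm thick (y), rising 35 mm. Origin: centre of its underside, z up. It must rise 55 mm to clear the pack.
- cover_grip (a point): Point in the cover's grip rib, 91 mm above the cover's underside (25 mm above its top plate): the place for the middle of the finger pads, fingers closing along the cover's y.
- stand: Empty modelling stand, fixed: plywood foot 120 x 120 x 18 mm, bare square wooden post 44 x 44 mm in its middle, top 105 mm above the bench. Origin: centre of its underside. The cover goes over the post like a cap, its inside top resting on it, its underside then 43 mm above the bench; any yaw; over 22 mm off centre it tips. The stand with a plaster head is not for use.
- stand_top (a point): Centre of the top face of the empty stand's post, 105 mm above the bench.
- bust: Modelling stand with a plaster head on it, fixed to the bench, foot 120 x 120 mm, 195 mm high in all; origin: centre of its underside. To be kept clear of; it and the empty stand stand to the left and right of the charger, either way round.
- mug: White mug, 80 mm across, 92 mm high, a bystander; origin: centre of its underside.
- amber: Amber glass jar, 64 mm across, 95 mm high, a bystander; origin: centre of its underside.
- pot: Red plastic pot with a blue cap, 60 mm across, 85 mm high, a bystander; origin: centre of its underside.
- brush: Flat brush lying on the bench, a bystander; origin on its underside, about its middle.
- spatula: Spatula, 200 mm long, lying on the bench, a bystander; origin on its underside.
- mallet: Black rubber mallet standing on the face of its head, 68 mm across, 85 mm high, its wooden handle sticking out level 200 mm to its own -x at 42 mm height, a bystander; origin: centre of the head's underside.
Mind the look-alikes: they are no part of the job. Leave any grey look-alike of the bust alone.

How it is judged (in metres and radians):
On the way, in this order (a step that is already met when the one before it is completed fails the run):
1. the dust cover sits level on the post of the empty stand, let go (horizontal distance between cover and stand below 0.026 m and z of cover in the frame of stand between 0.036 and 0.05 m and angle between cover's own z axis and vertical below 0.12 rad and contact force between cover and stand above 0.7 N and contact force between cover and the fingers below 0.1 N), for 0.3 s.
2. both catches are pinched in while the pack is still seated in the charger (value of joint each of catch_l, catch_r above 0.0042 m and z of pack in the frame of dock below 0.028 m and contact force between pack and the fingers above 2 N), for 0.1 s.
At the end, for the whole second after the job is handed in: Pack held by its catches (each in over 4.2 mm), within 0.2 rad of upright, under 0.03 m/s, underside over 65 mm above the charger, touching no other thing; cover let go on the empty post, within 26 mm of its centre and 0.12 rad of level (all of step 1 and value of joint each of catch_l, catch_r above 0.0042 m and z of pack in the frame of dock above 0.127 m and angle between pack's own z axis and vertical below 0.2 rad and linear speed of pack below 0.03 m/s and contact force between pack and the fingers above 2 N and contact force between pack and dock below 0.1 N and contact force between pack and cover below 0.1 N and contact force between pack and stand below 0.1 N and contact force between pack and bust below 0.1 N); the arm keeps its last pose, push and grip.
It fails at once if a bystander on the bench is knocked more than 4 cm away (distance of any of mug, amber, pot, brush, spatula, mallet from where it was at the start of the episode above 0.04 m).
It also fails if it takes over 64 s, if anything falls off the work surface, if the arm or the gripper's body presses on something with over 40 N, if the wrist force passes 120 N, or if a joint passes its speed limit or range.

## Working session

There is one attempt and no reset: what is moved stays moved. The work goes in short steps, Python scripts to look and compute and a tool call to move; the robot and the scene stay as the last step left them, time stands still between calls to the robot, and variables do not carry over. Pictures are saved under pics/ and viewed, at most 10 in all, crops included, and the job is handed in when it is done.

Besides the shell and the picture viewer there is one more tool, called after "Emit:" by a JSON object that holds its "name" and its "arguments", one argument or row to a line. apply_moves: Moves the arm, as the interface text tells. Its arguments: {"type":"object","properties":{"commands":{"type":"array"},"force":{"type":"number"}},"required":["commands"]}

```bash
mkdir -p pics; ls; python3 - <<'E'
from rig import status,cams
import cv2,numpy as np
s=status.read_state();print({k:np.round(v,3).tolist() for k,v in s.items()})
for n in ("scene","side"):
    im=cams.camera(n);cv2.imwrite(f"pics/{n}0.png",im[:,:,::-1])
    m=cams.camera_model(n);print(n,m)
print(cams.camera_model("wrist"))
E
```

```text
pics
{'time_s': 0.0, 'joints': [69.86, 17.86, 0.802, 86.692, -0.252, 75.583, -1.558], 'qvel': [-0.055, 0.012, -0.042, 0.093, -0.063, 0.05, -0.002], 'effort': [0.001, -37.992, 0.146, -23.06, 0.012, 0.014, -0.0], 'tcp_pos': [167.468, -523.124, 230.227], 'eef_rot': [[0.952, 0.305, -0.001], [0.305, -0.952, 0.002], [-0.0, -0.002, -1.0]], 'ft_force': [0.007, -0.131, -0.545], 'wrist_torque': [-0.001, -0.02, -0.009], 'finger_force': 0.0, 'width': 1.0}
scene {'K': array([[473.71149599,   0.        , 319.13330095],
       [  0.        , 473.71149599, 205.76173878],
       [  0.        ,   0.        ,   1.        ]]), 'dist': array([-0.05613995,  0.        ,  0.        ,  0.        ,  0.        ]), 'world_from_camera': array([[-1.46711010e-01, -7.64911648e-01,  6.27204951e-01,
         1.34482381e+03],
       [ 9.89163154e-01, -1.17080346e-01,  8.85914645e-02,
         1.86796514e+02],
       [ 5.66872931e-03,  6.33405371e-01,  7.73799394e-01,
         1.13627613e+03],
       [ 0.00000000e+00,  0.00000000e+00,  0.00000000e+00,
         1.00000000e+00]])}
side {'K': array([[479.53909461,   0.   
[... 475 characters left out ...]
24e+03],
       [ 0.00000000e+00,  0.00000000e+00,  0.00000000e+00,
         1.00000000e+00]])}
{'K': array([[315.18812386,   0.        , 322.34957857],
       [  0.        , 315.18812386, 193.99041931],
       [  0.        ,   0.        ,   1.        ]]), 'dist': array([-0.02405621,  0.        ,  0.        ,  0.        ,  0.        ]), 'tool_from_camera': array([[-6.96292897e-04,  9.47329690e-01,  3.20259229e-01,
         8.21210381e+01],
       [ 9.99999757e-01,  6.64332378e-04,  2.09052345e-04,
        -2.35733801e-01],
       [-1.47170817e-05,  3.20259297e-01, -9.47329923e-01,
        -1.41801758e+02],
       [ 0.00000000e+00,  0.00000000e+00,  0.00000000e+00,
         1.00000000e+00]])}
```

View pics/scene0.png

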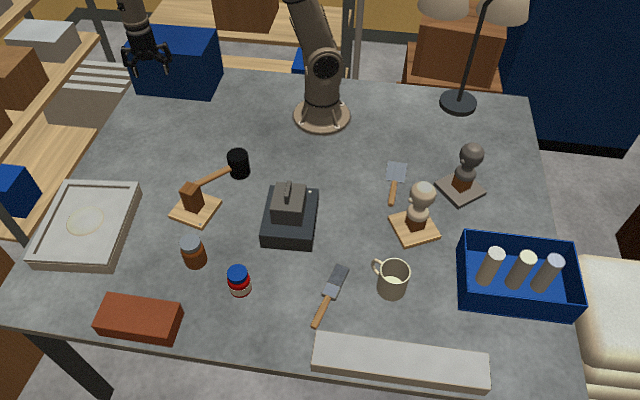

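View pics/side0.png

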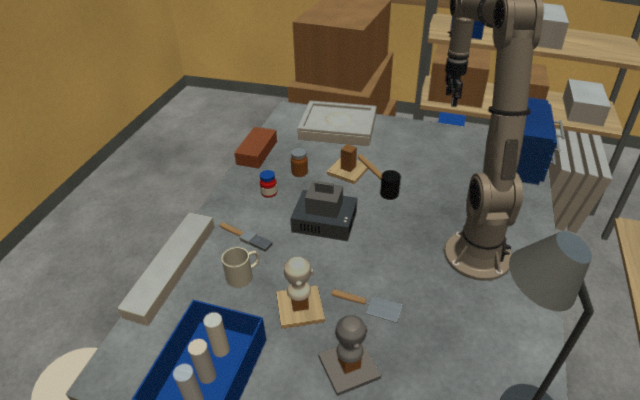

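The scene shows the empty stand at about (195,205), the charger with its cover at (289,215) and the bust at (420,215). The mallet handle points at the stand. I'll enlarge both views.

```bash
python3 - <<'E'
import cv2
a=cv2.imread("pics/scene0.png")[140:260,160:330];cv2.imwrite("pics/sc.png",cv2.resize(a,None,fx=4.5,fy=4.5,interpolation=cv2.INTER_CUBIC)*1)
b=cv2.imread("pics/side0.png")[135:245,280:410];b=cv2.convertScaleAbs(b,alpha=1.5);cv2.imwrite("pics/si.png",cv2.resize(b,None,fx=5,fy=5,interpolation=cv2.INTER_CUBIC))
E
```

```text
(no output)
```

View pics/sc.png

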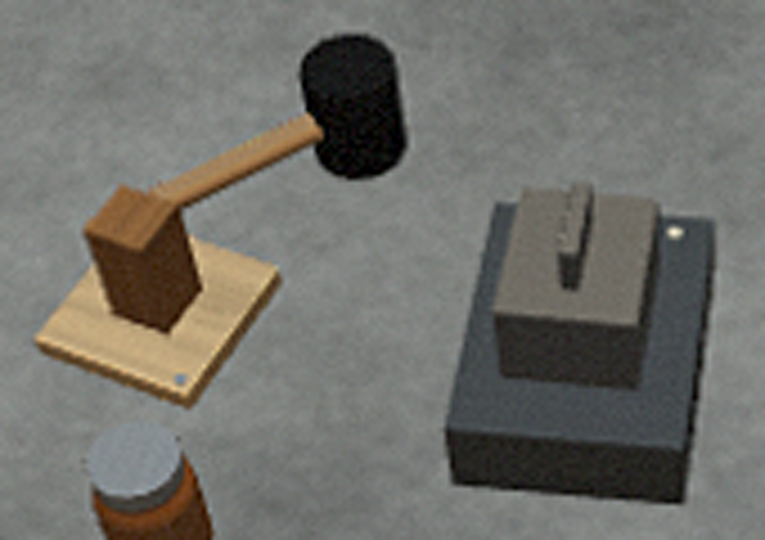

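View pics/si.png

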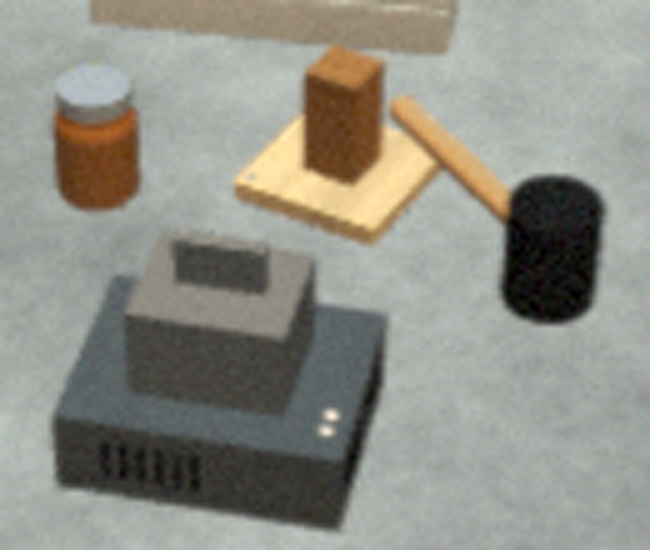

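The crops show the dock, the cover and its rib, the post top and the mallet handle end clearly. I'll unproject the corners in both views at their known heights and cross-check them.

```bash
cat > h.py <<'E'
import numpy as np,cv2
from rig import status,cams
def ray(name,uv,T=None):
    m=cams.camera_model(name)
    T=m["world_from_camera"] if T is None else T
    p=cv2.undistortPoints(np.array(uv,float).reshape(-1,1,2),m["K"],m["dist"]).reshape(-1,2)
    return T[:3,3],np.c_[p[:,0],-p[:,1],-np.ones(len(p))]@T[:3,:3].T
def onz(name,uv,z,T=None):
    o,d=ray(name,uv,T);return o+d*((z-o[2])/d[:,2])[:,None]
def proj(name,P,T=None):
    m=cams.camera_model(name);T=m["world_from_camera"] if T is None else T
    c=(np.atleast_2d(P)-T[:3,3])@T[:3,:3]
    return cv2.projectPoints(c*[1,-1,-1],np.zeros(3),np.zeros(3),m["K"],m["dist"])[0].reshape(-1,2)
def tcpT():
    s=status.read_state();T=np.eye(4);T[:3,:3]=s["eef_rot"];T[:3,3]=s["tcp_pos"];return T
def wristT(): return tcpT()@cams.camera_model("wrist")["tool_from_camera"]
E
python3 - <<'E'
from h import *
np.set_printoptions(precision=1,suppress=True)
S={'dock':(62,[(497,203),(716,220),(687,448),(447,432)]),'cover':(128,[(525,188),(660,200),(640,325),(497,313)]),
'post':(105,[(122,186),(185,202),(145,250),(86,233)]),'ribtop':(163,[(583,183),(572,252)]),'malTop':(85,[(350,68)]),'hand':(47,[(162,198),(310,125)]),'foot':(18,[(37,342),(188,402),(281,270)]),'amber':(95,[(134,462)])}
D={'dock':(62,[(120,277),(386,315),(342,460),(57,417)]),'cover':(128,[(163,235),(315,257),(288,335),(127,315)]),
'post':(105,[(335,45),(384,65),(354,86),(306,70)]),'ribtop':(163,[(175,236),(268,243)]),'malTop':(85,[(555,193)]),'hand':(47,[(398,100),(505,200)]),'foot':(18,[(236,186),(372,237),(440,164)]),'amber':(95,[(94,88)])}
for n,X,s,o in(("scene",S,4.5,(160,140)),("side",D,5,(280,135))):
    for k,(z,uv) in X.items():
        p=onz(n,(np.array(uv)+.5)/s-.5+np.array(o),z)[:,:2]
        e=np.roll(p,-1,0)-p
        print(n,k,'mean',p.mean(0),p.tolist() if len(p)<4 else '', 'edges',np.hypot(*e.T),np.degrees(np.arctan2(e[:,1],e[:,0])))
E
```

```text
scene dock mean [505.9 -16.7]  edges [148.7 187.9 149.2 191.2] [  92.8    3.   -86.  -177.1]
scene cover mean [506.5 -18. ]  edges [ 86.9 102.1  87.6 103.1] [  91.9    2.6  -87.4 -177.8]
scene post mean [ 499.7 -313.9]  edges [45.9 45.4 43.1 43.9] [  80.8  -16.5 -100.9  167. ]
scene ribtop mean [506.1 -18.4] [[478.0509214013481, -20.32121926215072], [534.1226176753034, -16.4017337882853]] edges [56.2 56.2] [   4. -176.]
scene malTop mean [ 326.2 -218.5] [[326.1976999820437, -218.4990000711965]] edges [0.] [0.]
scene hand mean [ 390.7 -287.8] [[432.1012374186736, -329.0165157216354], [349.3099640296208, -246.5534070473158]] edges [116.9 116.9] [135.1 -44.9]
scene foot mean [ 527.5 -299. ] [[545.2066567792311, -385.7939319658283], [577.8283460377343, -270.31960459042875], [459.4690869114045, -240.99861261786387]] edges [120.  121.9 168.3] [ 74.2 166.1 -59.4]
scene amber mean [ 678.4 -257.4] [[678.4325667912688, -257.41286375057757]] edges [0.] [0.]
side dock mean [502.7 -22.7]  edges [185.5 147.  186.1 148.2] [-177.    92.8    3.3  -87.5]
side cover mean [504.1 -23.9]  edges [102.1  80.9 103.2  85.1] [-177.6   92.8    4.8  -87.9]
side post mean [ 499.3 -322.4]  edges [44.6 35.8 40.6 40.1] [ 158.4   66.   -15.6 -107.6]
side ribtop mean [505.3 -25.5] [[534.5367469983694, -21.056047733012974], [475.9940359447103, -29.97473035439316]] edges [59.2 59.2] [-171.3    8.7]
side malTop mean [ 325.4 -236.8] [[325.35397681500643, -236.77906468995798]] edges [0.] [0.]
side hand mean [ 417.1 -321.8] [[469.0276465310467, -373.6350153364724], [365.12502371865327, -270.03522960159626]] edges [146.7 146.7] [135.1 -44.9]
side foot mean [ 483.8 -283.3] [[568.5334048659081, -271.51743738580194], [455.4227136155008, -238.12452656922574], [427.4349188924326, -340.34191829516476]] edges [117.9 106.  157. ] [ 163.6 -105.3   26. ]
side amber mean [ 673.6 -260. ] [[673.6493925836811, -260.0212571947518]] edges [0.] [0.]
```

Emit:
{"name": "apply_moves", "arguments": {
  "commands": [1,0.038,-0.009,-0.008,0.03,1,0.076,-0.018,-0.016,0.06,1,0.113,-0.028,-0.024,0.09,1,0.151,-0.037,-0.032,0.12,1,0.189,-0.046,-0.04,0.15,1,0.227,-0.055,-0.048,0.18,1,0.265,-0.065,-0.056,0.21,1,0.302,-0.074,-0.064,0.235,1,0.34,-0.083,-0.072,0.26,1,0.378,-0.093,-0.08,0.26]
}}

```text
time_s: 0.93
tcp_pos: [500.4, -318.9, 311.2]
eef_rot: [[0.999, 0.048, -0.001], [0.048, -0.999, 0.0], [-0.001, -0.0, -1.0]]
ft_force: [-0.3, -1.6, 0.1]
width: 0.996
finger_force: 0.0
```

```bash
python3 - <<'E'
from h import *
T=wristT();im=cams.camera("wrist");np.save("T1.npy",T);t=tcpT();print(np.round(t,3))
cv2.imwrite("pics/w1.png",im[:,:,::-1])
E
```

```text
[[ 9.98000e-01  6.40000e-02  9.00000e-03  5.09681e+02]
 [ 6.40000e-02 -9.98000e-01  7.00000e-03 -3.09879e+02]
 [ 1.00000e-02 -6.00000e-03 -1.00000e+00  3.11984e+02]
 [ 0.00000e+00  0.00000e+00  0.00000e+00  1.00000e+00]]
```

View pics/w1.png

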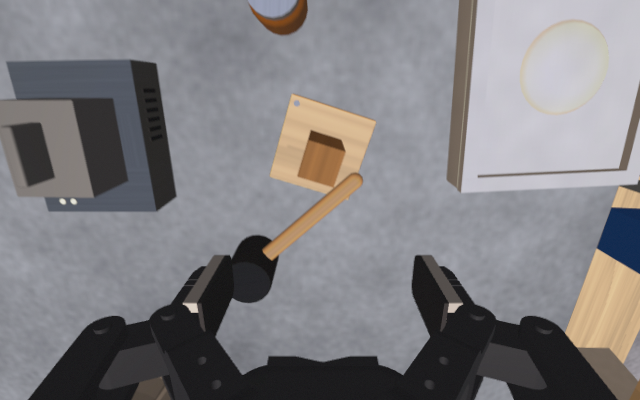

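The wrist view shows the post top at about (309,138), (344,152), (334,186), (298,175). The mallet handle runs from (355,180) to (268,253), passing in front of the post.

```bash
python3 - <<'E'
from h import *
np.set_printoptions(precision=1,suppress=True)
T=np.load("T1.npy")
print(T[:3,3])
def q(n,uv,z):
    p=onz("wrist",uv,z,T)[:,:2];e=np.roll(p,-1,0)-p
    print(n,p.mean(0),p.tolist(),np.hypot(*e.T),np.degrees(np.arctan2(e[:,1],e[:,0])))
q("post",[(309,138),(344,152),(334,186),(298,175)],105)
q("foot",[(294,95),(376,121),(271,177)],18)
q("handle",[(356,181),(268,253)],42)
q("handle edge +",[(349,174),(265,246)],42)
q("docktop",[(8,62),(132,60),(158,211)],62)
t=status.read_state();print(t['tcp_pos'],t['qvel'])
E
```

```text
[ 582.5 -314.8  452.9]
post [ 501.3 -317.4] [[528.8710362731381, -302.6189246070966], [515.171807240301, -342.1611580608364], [474.98613272041314, -333.378311090341], [486.1574927277253, -291.5143442368599]] [41.8 41.1 43.3 44.1] [-109.1  167.7   75.1  -14.6]
foot [ 523.7 -304.8] [[571.1487553624952, -277.8367198386185], [542.7953461256546, -389.34653435021045], [457.2797214260694, -247.13206273805955]] [115.1 165.9 117.9] [-104.3  121.   -15.1]
handle [ 405.9 -306. ] [[464.0534535092719, -366.1698361266091], [347.7981029103512, -245.86192936856702]] [167.3 167.3] [134. -46.]
handle edge + [ 416.3 -298.8] [[473.40060121015813, -355.93687053869985], [359.1452522958442, -241.58218368971166]] [161.7 161.7] [135. -45.]
docktop [538.3 -46.1] [[596.2951791568264, 56.51820734321359], [603.1949785603197, -93.03789418861035], [415.3919844620948, -101.73691297829868]] [149.7 188.  240.4] [ -87.4 -177.3   41.2]
[ 509.7 -309.9  312. ] [ 1.5 -2.5 -2.1  5.4 -2.9 -0.2  8.6]
```

Emit:
{"name": "apply_moves", "arguments": {
  "commands": [1,0.003,-0.036,0.008,0,1,0.005,-0.073,0.016,0,1,0.008,-0.11,0.025,0,1,0.01,-0.147,0.034,0,1,0.013,-0.184,0.043,0,1,0.016,-0.22,0.052,0,1,0.018,-0.255,0.06,0,1,0.021,-0.28,0.066,0,1,0.021,-0.298,0.07,0,1,0.021,-0.298,0.07,0]
}}

```text
time_s: 1.82
tcp_pos: [504.0, -15.1, 240.0]
eef_rot: [[0.998, 0.059, -0.003], [0.059, -0.998, 0.004], [-0.003, -0.004, -1.0]]
ft_force: [-0.3, 1.7, -0.1]
width: 1.001
finger_force: 0.0
```

Emit:
{"name": "apply_moves", "arguments": {
  "commands": [1,0,0,0,0,1,0,0,0,0,1,0,0,0,0,1,0,0,0,0,1,0,0,0,0,1,0,0,0,0,1,0,0,0,0,1,0,0,0,0,1,0,0,0,0,1,0,0,0,0]
}}

```text
time_s: 2.65
tcp_pos: [505.5, -21.3, 241.3]
eef_rot: [[0.999, 0.05, -0.0], [0.05, -0.999, -0.0], [-0.0, 0.0, -1.0]]
ft_force: [0.1, 0.3, -0.1]
width: 1.003
finger_force: 0.0
```

```bash
python3 - <<'E'
from h import *
T=wristT();im=cams.camera("wrist");np.save("T2.npy",T)
a=im[0:280,150:490,::-1];a=cv2.convertScaleAbs(a,alpha=1.4)
cv2.imwrite("pics/w2.png",cv2.resize(a,(782,644),interpolation=cv2.INTER_CUBIC)[:600]) 
E
```

```text
(no output)
```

View pics/w2.png

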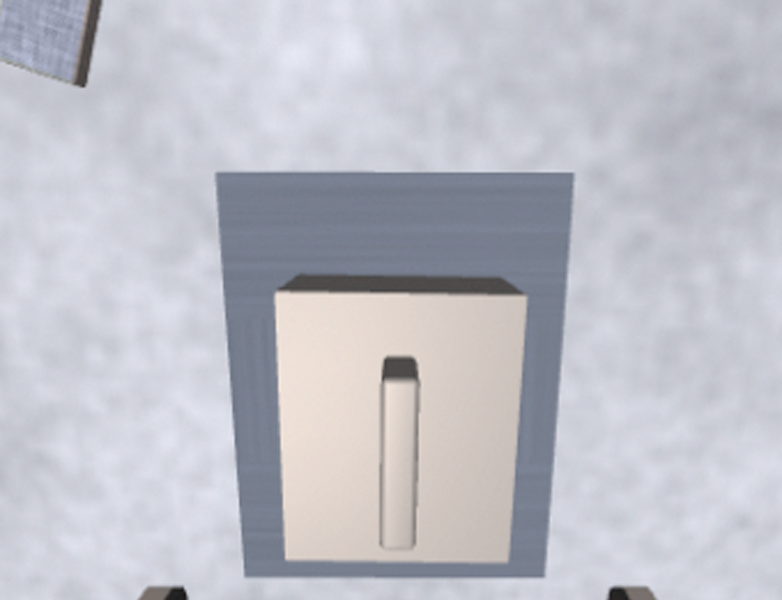

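The crop, at scale 2.3, shows the charger top at (217,172)…(546,577), the cover top at (275,291)…(509,563) and the rib top at (382,380)…(414,549).

```bash
python3 - <<'E'
from h import *
np.set_printoptions(precision=1,suppress=True)
T=np.load("T2.npy");t=tcpT();print(t[:3,3])
def q(n,uv,z):
    p=onz("wrist",(np.array(uv)+.5)/2.3-.5+[150,0],z,T)[:,:2];e=np.roll(p,-1,0)-p
    print(n,p.mean(0),'tool:',((p.mean(0)-t[:2,3])@t[:2,:2]),np.hypot(*e.T),np.degrees(np.arctan2(e[:,1],e[:,0])))
q("dock",[(217,172),(574,172),(546,577),(245,577)],62)
q("cover",[(275,291),(526,294),(509,563),(286,560)],128)
q("rib",[(382,380),(418,380),(415,549),(382,549)],163)
E
```

```text
[505.5 -21.2 241.3]
dock [505.  -20.4] tool: [-0.4 -0.9] [148.6 189.3 150.1 189.3] [ -87.2 -177.    92.8    2.6]
cover [505.8 -21.8] tool: [0.3 0.6] [ 87.1 104.3  87.6 104. ] [ -87.9 -177.6   92.     2.1]
rib [506.  -21.8] tool: [0.5 0.5] [11.2 58.2 11.1 58.2] [ -87.2 -177.6   92.8    2.4]
```

Emit:
{"name": "apply_moves", "arguments": {
  "commands": [0.6,0,0,0.015,0,0.6,0,0,0.03,0,0.6,0,0,0.045,0,0.6,0,0,0.06,0,0.6,0,0,0.075,0,0.6,0,0,0.088,0,0.6,0,0,0.098,0,0.6,0,0,0.106,0,0.6,0,0,0.106,0,0.6,0,0,0.106,0]
}}

```text
time_s: 3.53
tcp_pos: [505.5, -21.3, 135.3]
eef_rot: [[0.999, 0.05, -0.0], [0.05, -0.999, 0.0], [-0.0, -0.0, -1.0]]
ft_force: [0.2, -0.1, 0.7]
width: 0.599
finger_force: 0.0
```

Emit:
{"name": "apply_moves", "arguments": {
  "commands": [0,0,0,0,0,0,0,0,0,0,0,0,0,0,0,0,0,0,0,0,0,0,0,0,0,0,0,0,0,0,0,0,0,0,0,0,0,0,0,0,0,0,0,0,0,0,0,0,0,0],
  "force": 50
}}

```text
time_s: 4.37
tcp_pos: [506.1, -21.4, 136.1]
eef_rot: [[0.999, 0.05, 0.002], [0.05, -0.999, -0.0], [0.002, 0.0, -1.0]]
ft_force: [-0.3, 0.0, 6.0]
width: 0.135
finger_force: 51.8
```

Emit:
{"name": "apply_moves", "arguments": {
  "commands": [0,0,0,-0.005,0,0,0,0,-0.013,0,0,0,0,-0.023,0,0,0,0,-0.034,0,0,0,0,-0.046,0,0,0,0,-0.058,0,0,0,0,-0.07,0,0,0,0,-0.082,0,0,0,0,-0.09,0,0,0,0,-0.09,0]
}}

```text
time_s: 5.2
tcp_pos: [506.7, -21.2, 227.5]
eef_rot: [[0.999, 0.05, 0.004], [0.05, -0.999, -0.0], [0.004, 0.0, -1.0]]
ft_force: [0.5, 0.1, -1.3]
width: 0.136
finger_force: 50.7
```

```bash
python3 - <<'E'
from h import *
print({k:np.round(v,2).tolist() for k,v in status.read_state().items()})
a=cams.camera("scene")[90:270,150:330,::-1];b=cams.camera("side")[90:270,240:420,::-1]
im=np.hstack([a,b]);im=cv2.convertScaleAbs(im,alpha=1.5)
cv2.imwrite("pics/lift.png",cv2.resize(im,None,fx=2.2,fy=2.2,interpolation=cv2.INTER_CUBIC))
E
```

```text
{'time_s': 5.2, 'joints': [15.03, 13.73, -17.81, 93.19, 4.36, 73.53, -90.66], 'qvel': [-0.02, 1.09, 0.15, 2.24, 0.23, -1.78, -0.13], 'effort': [0.14, -33.96, -1.63, -23.2, 0.02, 0.27, 0.01], 'tcp_pos': [506.73, -21.16, 227.5], 'eef_rot': [[1.0, 0.05, 0.0], [0.05, -1.0, -0.0], [0.0, 0.0, -1.0]], 'ft_force': [0.45, 0.13, -1.27], 'wrist_torque': [0.05, -0.02, 0.0], 'finger_force': 50.72, 'width': 0.14}
```

View pics/lift.png

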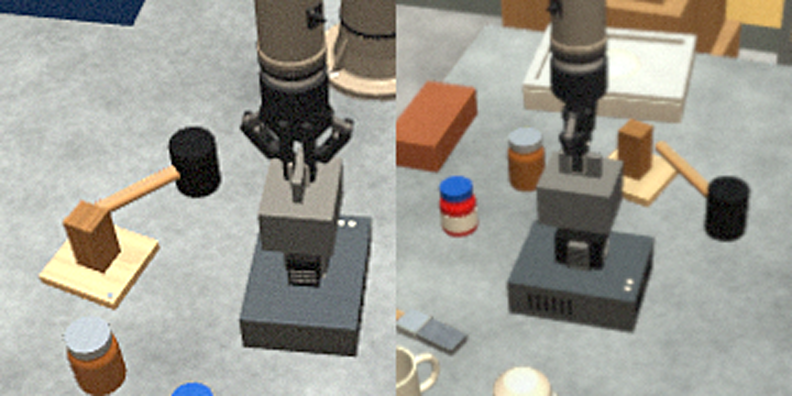

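The cover is lifted level and clear of the pack, and the pack stays seated. Next I move it over the post and turn it by −48° so its long side runs along the mallet handle.

Emit:
{"name": "apply_moves", "arguments": {
  "commands": [0,-0.001,0.015,0,0.05,0,-0.003,0.045,0,0.13,0,-0.005,0.08,0,0.22,0,-0.007,0.115,0,0.32,0,-0.008,0.15,0,0.42,0,-0.01,0.185,0,0.52,0,-0.012,0.22,0,0.62,0,-0.014,0.25,0,0.71,0,-0.015,0.275,0,0.79,0,-0.016,0.292,0,0.835]
}}

```text
time_s: 6.13
tcp_pos: [501.3, -319.2, 223.8]
eef_rot: [[0.699, -0.715, -0.004], [-0.715, -0.699, -0.002], [-0.001, 0.004, -1.0]]
ft_force: [-0.2, -0.4, -2.7]
width: 0.125
finger_force: 50.6
```

Emit:
{"name": "apply_moves", "arguments": {
  "commands": [0,0,0,0,0,0,0,0,0,0,0,0,0,0.005,0,0,0,0,0.01,0,0,0,0,0.015,0,0,0,0,0.02,0,0,0,0,0.025,0,0,0,0,0.025,0,0,0,0,0.025,0,0,0,0,0.025,0]
}}

```text
time_s: 6.97
tcp_pos: [504.2, -313.8, 200.5]
eef_rot: [[0.707, -0.707, 0.0], [-0.707, -0.707, -0.0], [0.0, -0.0, -1.0]]
ft_force: [0.2, 0.9, -1.4]
width: 0.131
finger_force: 50.6
```

```bash
python3 - <<'E'
from h import *
np.set_printoptions(precision=2,suppress=True)
t=tcpT();print(t)
a=cams.camera("scene")[110:270,140:300,::-1];b=cams.camera("side")[90:250,270:430,::-1]
im=np.hstack([a,b]);im=cv2.convertScaleAbs(im,alpha=1.5)
cv2.imwrite("pics/over.png",cv2.resize(im,None,fx=2.5,fy=2.5,interpolation=cv2.INTER_CUBIC))
E
```

```text
[[   0.71   -0.71    0.    504.19]
 [  -0.71   -0.71   -0.   -313.75]
 [   0.     -0.     -1.    200.46]
 [   0.      0.      0.      1.  ]]
```

View pics/over.png

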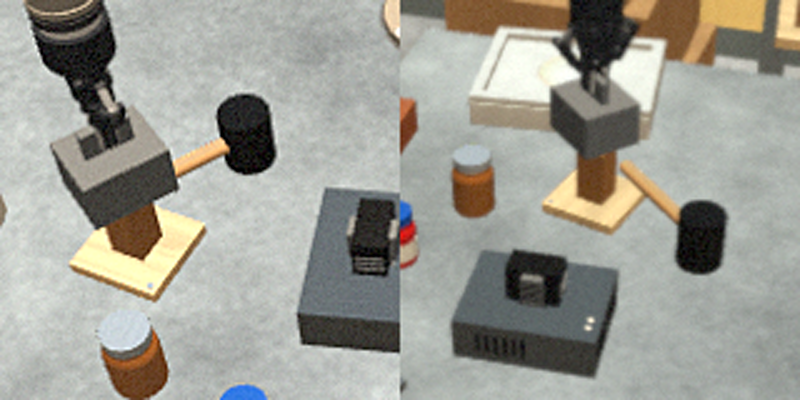

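The cover hangs level above the post, clear of the mallet handle. Now I lower it.

Emit:
{"name": "apply_moves", "arguments": {
  "commands": [0,0,0,0.006,0,0,0,0,0.014,0,0,0,0,0.023,0,0,0,0,0.032,0,0,0,0,0.041,0,0,0,0,0.05,0,0,0,0,0.059,0,0,0,0,0.067,0,0,0,0,0.073,0,0,0,0,0.075,0]
}}

```text
time_s: 7.9
tcp_pos: [503.3, -313.3, 123.7]
eef_rot: [[0.707, -0.707, -0.002], [-0.707, -0.707, 0.001], [-0.002, 0.001, -1.0]]
ft_force: [-0.4, -0.2, -2.7]
width: 0.13
finger_force: 50.6
```

Emit:
{"name": "apply_moves", "arguments": {
  "commands": [0,0,0,0.001,0,0,0,0,0.002,0,0,0,0,0.003,0,0,0,0,0.004,0,0,0,0,0.005,0,0,0,0,0.006,0,0,0,0,0.007,0,0,0,0,0.008,0,0,0,0,0.008,0,0,0,0,0.008,0]
}}

```text
time_s: 8.73
tcp_pos: [504.1, -313.8, 117.3]
eef_rot: [[0.707, -0.707, -0.0], [-0.707, -0.707, -0.0], [0.0, 0.0, -1.0]]
ft_force: [-0.6, 0.7, -2.7]
width: 0.133
finger_force: 50.6
```

Emit:
{"name": "apply_moves", "arguments": {
  "commands": [0,0,0,0.0005,0,0,0,0,0.001,0,0,0,0,0.001,0,0,0,0,0.0015,0,0,0,0,0.0015,0,0,0,0,0.002,0,0,0,0,0.002,0,0,0,0,0.002,0,0,0,0,0.002,0,0,0,0,0.002,0]
}}

```text
time_s: 9.57
tcp_pos: [504.1, -313.8, 117.1]
eef_rot: [[0.707, -0.707, 0.001], [-0.707, -0.707, -0.0], [0.001, -0.0, -1.0]]
ft_force: [-3.4, 2.3, 7.4]
width: 0.129
finger_force: 52.3
```

Contact at TCP 117, as predicted. Release, then straight up.

Emit:
{"name": "apply_moves", "arguments": {
  "commands": [0.25,0,0,-0.001,0,0.35,0,0,-0.001,0,0.45,0,0,-0.001,0,0.5,0,0,-0.001,0,0.5,0,0,-0.001,0,0.5,0,0,-0.001,0,0.5,0,0,-0.001,0,0.5,0,0,-0.001,0,0.5,0,0,-0.001,0,0.5,0,0,-0.001,0]
}}

```text
time_s: 10.4
tcp_pos: [504.1, -313.8, 116.3]
eef_rot: [[0.707, -0.707, 0.0], [-0.707, -0.707, -0.0], [0.0, 0.0, -1.0]]
ft_force: [0.3, -0.1, 0.5]
width: 0.5
finger_force: 0.0
```

Emit:
{"name": "apply_moves", "arguments": {
  "commands": [0.5,0,0,-0.006,0,0.5,0,0,-0.015,0,0.5,0,0,-0.026,0,0.5,0,0,-0.04,0,0.5,0,0,-0.055,0,0.5,0,0,-0.07,0,0.5,0,0,-0.085,0,0.5,0,0,-0.1,0,0.5,0,0,-0.108,0,0.5,0,0,-0.108,0]
}}

```text
time_s: 11.23
tcp_pos: [505.6, -314.6, 227.9]
eef_rot: [[0.707, -0.707, 0.006], [-0.707, -0.707, -0.003], [0.006, -0.002, -1.0]]
ft_force: [0.8, -0.7, 0.6]
width: 0.503
finger_force: 0.0
```

Emit:
{"name": "apply_moves", "arguments": {
  "commands": [1,-0.011,-0.011,-0.002,-0.05,1,-0.032,-0.032,-0.005,-0.13,1,-0.056,-0.056,-0.008,-0.22,1,-0.081,-0.081,-0.011,-0.32,1,-0.106,-0.106,-0.014,-0.42,1,-0.131,-0.131,-0.016,-0.52,1,-0.156,-0.156,-0.016,-0.62,1,-0.177,-0.177,-0.016,-0.71,1,-0.194,-0.194,-0.016,-0.79,1,-0.2065,-0.208,-0.016,-0.833]
}}

```text
time_s: 12.07
tcp_pos: [503.4, -16.2, 239.5]
eef_rot: [[0.998, 0.057, -0.002], [0.057, -0.998, 0.001], [-0.002, -0.001, -1.0]]
ft_force: [-0.1, -0.1, -0.2]
width: 1.001
finger_force: 0.0
```

Emit:
{"name": "apply_moves", "arguments": {
  "commands": [1,0,0,0,0,1,0,0,0,0,1,0,0,0,0,1,0,0,0,0,1,0,0,0,0,1,0,0,0,0,1,0,0,0,0,1,0,0,0,0,1,0,0,0,0,1,0,0,0,0]
}}

```text
time_s: 12.9
tcp_pos: [505.0, -20.7, 240.3]
eef_rot: [[0.999, 0.048, 0.0], [0.048, -0.999, -0.0], [0.0, 0.0, -1.0]]
ft_force: [0.8, 1.2, -0.2]
width: 1.003
finger_force: 0.0
```

```bash
python3 - <<'E'
from h import *
T=wristT();print(np.round(tcpT(),3));im=cams.camera("wrist");np.save("T3.npy",T)
a=im[60:260,190:450,::-1];a=cv2.convertScaleAbs(a,alpha=1.8)
a=cv2.resize(a,(520,400),interpolation=cv2.INTER_CUBIC)
b=cams.camera("scene")[140:260,160:280,::-1];c=cams.camera("side")[110:230,300:420,::-1]
b=cv2.resize(np.vstack([b,c]),(240,480),interpolation=cv2.INTER_CUBIC)
o=np.zeros((480,770,3),np.uint8);o[:400,:520]=a;o[:,530:]=b
cv2.imwrite("pics/w3.png",o)
E
```

```text
[[ 9.99000e-01  4.80000e-02  0.00000e+00  5.05047e+02]
 [ 4.80000e-02 -9.99000e-01 -0.00000e+00 -2.07020e+01]
 [ 0.00000e+00  0.00000e+00 -1.00000e+00  2.40278e+02]
 [ 0.00000e+00  0.00000e+00  0.00000e+00  1.00000e+00]]
```

View pics/w3.png

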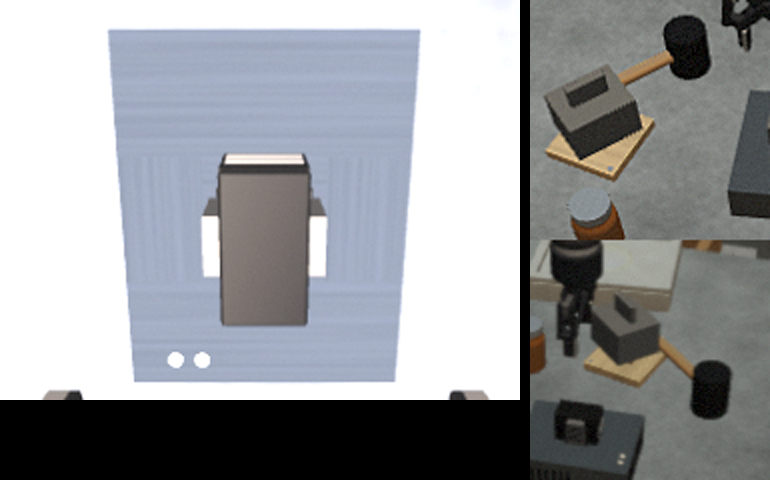

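The cover sits level on the post, let go, and the mallet has not moved. Pack top corners in the crop are (219,173) to (308,325).

```bash
python3 - <<'E'
from h import *
np.set_printoptions(precision=1,suppress=True)
T=np.load("T3.npy");t=tcpT();print(t[:3,3])
def q(n,uv,z):
    p=onz("wrist",(np.array(uv)+.5)/2-.5+[190,60],z,T)[:,:2];e=np.roll(p,-1,0)-p
    print(n,p.mean(0),'tool:',((p.mean(0)-t[:2,3])@t[:2,:2]),np.hypot(*e.T),np.degrees(np.arctan2(e[:,1],e[:,0])))
q("pack",[(219,173),(308,173),(307,325),(221,325)],117)
q("catch",[(203,215),(327,215),(326,276),(203,276)],108)
q("dock",[(109,30),(420,30),(395,381),(134,381)],62)
E
```

```text
[505.  -20.6 240.3]
pack [505.1 -19.9] tool: [ 0.1 -0.7] [37.6 69.9 39.4 69.9] [ -87.3 -176.4   92.7    2.1]
catch [505.2 -20.3] tool: [ 0.2 -0.3] [55.3 28.9 56.7 28.9] [ -87.3 -176.4   92.7    0.9]
dock [505.  -20.1] tool: [ 0.  -0.5] [148.4 188.  149.2 188. ] [ -87.3 -177.2   92.7    2.6]
```

Emit:
{"name": "apply_moves", "arguments": {
  "commands": [1,0,-0.0005,0.01,0,1,0,-0.0005,0.03,0,1,0,-0.0005,0.052,0,1,0,-0.0005,0.074,0,1,0,-0.0005,0.096,0,1,0,-0.0005,0.118,0,1,0,-0.0005,0.138,0,1,0,-0.0005,0.154,0,1,0,-0.0005,0.164,0,1,0,-0.0005,0.166,0]
}}

```text
time_s: 13.88
tcp_pos: [503.0, -20.1, 71.8]
eef_rot: [[0.999, 0.048, -0.005], [0.048, -0.999, 0.0], [-0.005, -0.001, -1.0]]
ft_force: [-0.0, -0.4, -0.6]
width: 0.994
finger_force: 0.0
```

Emit:
{"name": "apply_moves", "arguments": {
  "commands": [0.85,0,0,0,0,0.8,0,0,0,0,0.75,0,0,0,0,0.7,0,0,0,0,0.6,0,0,0,0,0.5,0,0,0,0,0.4,0,0,0,0,0.3,0,0,0,0,0.3,0,0,0,0,0.3,0,0,0,0],
  "force": 30
}}

```text
time_s: 14.72
tcp_pos: [506.2, -20.0, 76.5]
eef_rot: [[0.999, 0.048, 0.003], [0.048, -0.999, -0.0], [0.003, 0.001, -1.0]]
ft_force: [-3.1, 0.5, 9.6]
width: 0.482
finger_force: 30.5
```

Emit:
{"name": "apply_moves", "arguments": {
  "commands": [0.3,0,0,0,0,0.3,0,0,0,0,0.3,0,0,0,0,0.3,0,0,0,0,0.3,0,0,0,0,0.3,0,0,0,0,0.3,0,0,0,0,0.3,0,0,0,0,0.3,0,0,0,0,0.3,0,0,0,0]
}}

```text
time_s: 15.55
tcp_pos: [506.2, -20.1, 76.5]
eef_rot: [[0.999, 0.048, 0.003], [0.048, -0.999, -0.0], [0.003, 0.001, -1.0]]
ft_force: [-2.1, 0.7, 10.0]
width: 0.483
finger_force: 30.5
```

Width 0.483 fits 44 mm, the same ratio as the 12 mm rib gave, so both catches are fully pressed. Lift slowly at first.

Emit:
{"name": "apply_moves", "arguments": {
  "commands": [0.3,0,0,-0.003,0,0.3,0,0,-0.006,0,0.3,0,0,-0.01,0,0.3,0,0,-0.014,0,0.3,0,0,-0.018,0,0.3,0,0,-0.022,0,0.3,0,0,-0.026,0,0.3,0,0,-0.03,0,0.3,0,0,-0.032,0,0.3,0,0,-0.032,0]
}}

```text
time_s: 16.38
tcp_pos: [504.8, -20.2, 106.8]
eef_rot: [[0.999, 0.048, -0.0], [0.048, -0.999, -0.0], [-0.0, 0.0, -1.0]]
ft_force: [-0.3, -0.0, -5.8]
width: 0.474
finger_force: 32.0
```

Emit:
{"name": "apply_moves", "arguments": {
  "commands": [0.3,0,0,-0.006,0,0.3,0,0,-0.016,0,0.3,0,0,-0.028,0,0.3,0,0,-0.041,0,0.3,0,0,-0.054,0,0.3,0,0,-0.067,0,0.3,0,0,-0.08,0,0.3,0,0,-0.091,0,0.3,0,0,-0.098,0,0.3,0,0,-0.1,0]
}}

```text
time_s: 17.22
tcp_pos: [505.5, -20.0, 208.2]
eef_rot: [[0.999, 0.048, 0.002], [0.048, -0.999, -0.0], [0.002, 0.0, -1.0]]
ft_force: [0.2, 0.7, -6.0]
width: 0.473
finger_force: 32.0
```

Emit:
{"name": "apply_moves", "arguments": {
  "commands": [0.3,0,0,0,0,0.3,0,0,0,0,0.3,0,0,0,0,0.3,0,0,0,0,0.3,0,0,0,0,0.3,0,0,0,0,0.3,0,0,0,0,0.3,0,0,0,0,0.3,0,0,0,0,0.3,0,0,0,0]
}}

```text
time_s: 18.05
tcp_pos: [505.0, -20.1, 206.3]
eef_rot: [[0.999, 0.048, -0.0], [0.048, -0.999, -0.0], [-0.0, 0.0, -1.0]]
ft_force: [0.2, 0.4, -5.9]
width: 0.481
finger_force: 31.9
```

```bash
python3 - <<'E'
from h import *
s=status.read_state();print(s['tcp_pos'],s['width'],s['finger_force'],s['ft_force'],s['qvel'])
a=cams.camera("scene")[90:270,150:330,::-1];b=cams.camera("side")[90:270,240:420,::-1]
im=np.hstack([a,b]);im=cv2.convertScaleAbs(im,alpha=1.7)
cv2.imwrite("pics/end.png",cv2.resize(im,None,fx=2.2,fy=2.2,interpolation=cv2.INTER_CUBIC))
E
```

```text
[505.01476236 -20.14456838 206.29186044] 0.4807675231961562 31.949509978294373 [ 0.15378881  0.44536255 -5.88357176] [ 0.0396738   0.0184075  -0.08744105  0.08699925 -0.07070838 -0.00050793
  0.05292444]
```

View pics/end.png

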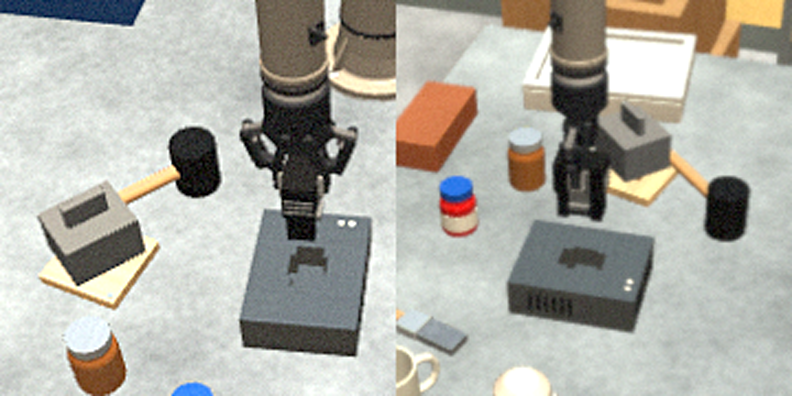

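The pack hangs upright above the empty well and the cover is still on the post. One check of the pack's underside against the side view, at about pixel (324,188), and then hand in.

```bash
python3 - <<'E'
from h import *
for z in (127,142,152): print(z,proj("side",[505,0,z]),proj("scene",[540,-19,z]))
E
```

```text
127 [[321.78698589 196.2793543 ]] [[286.00757998 205.60451625]]
142 [[321.72122089 192.58338192]] [[285.74149458 202.12157548]]
152 [[321.67686657 190.09302321]] [[285.5615518  199.76470107]]
```

```bash
python3 -c "
from rig import order
print(order.hand_in())"
```

```text
the job is handed in; nothing more can be done
None
```

I handed the job in at about 18 s, but no verdict came back. At the last look the cover was sitting level on the empty post, let go, and the pack was held still and upright by its pinched catches, its underside about 90 mm above the charger; nothing visible in that last view had been knocked.

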